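# Hold a bisque bowl over the dust-off air nozzle

## Robot

A 7-joint arm with a two-finger parallel gripper is mounted at the origin on the work surface. World frame = base frame: x ahead of the robot, y to its left, z up, the work surface at z = 0. Lengths are in mm, angles in degrees, forces in N, time in s.
With the tool pointing down it reaches from about 350 to 900 mm from the base axis. Payload 8.1 kg.
Tool frame: the origin (TCP) lies on the front face of the gripper's body, between the roots of the fingers; the fingertips stand r.tip_reach ahead of it and the grasp point (between the pads) lies 54 mm ahead of it (r.tip_reach is the distance from the TCP to the fingertips, in mm); y points along the fingers, x is the direction in which the jaws open and shut, and the axes are right-handed (so a half turn about y gives the same grasp; the last joint's range is limited). The gripper opens to 85 mm and grips with 20 to 120 N. Pads are 22 mm wide; open, the fingers measure 114 mm over their backs; the gripper's body (76 mm by 85 mm) begins 54 mm behind the grasp point. The pads swing forward as they close: fully open they stand 13 mm farther back than shut.
Start: joints at [-82.54, 24.895, 1.432, 90.138, -0.665, 64.973, -4.303], TCP at [144.215, 608.145, 303.923] pointing down, gripper open.
Joint ranges: [-149.89, 149.89], [-25.12, 119.58], [-72.63, 75.52], [4.76, 147.25], [-75.54, 255.54], [6.69, 114.76], [-157.13, 157.13]. Speed limits (degrees/s): [127.2, 127.2, 172.46, 172.46, 180, 180, 180].

## Interface

Orientations are given as [roll, pitch, yaw] about the fixed x, y, z axes, in that order (R = Rz(yaw) Ry(pitch) Rx(roll)).
In Python, from cell import r, optics, job gives the robot as it stands.
- The arm moves only by the tool play_rows, never from a script. Its argument "moves" is a list of rows, each a list of 2 entries, a list of its own where there are three numbers: the shift along the world's x, y, z in m, then the turn about the world's z in degrees. In form: [[[dx, dy, dz], twist], ...]. A call has exactly 5 rows; each row shifts and turns the commanded pose from where the row before left it; what a row does not reach is not made up. A row lasts 1/12 s, in which the tool goes at most 41.7 mm and 7.16 degrees, less where a joint would pass 70% of its speed; a pose out of reach is approached as far as the arm can. A call is refused whole if a number of a shift passes 0.0417 or a number of a turn 7.16, either way. A call with a gripper value outside its range is refused whole. "grip" is the finger opening in m, from 0 to 0.0854, set as the call begins (left out, the last holds). The fingers move at their own pace and stop on an object; "force" is the grip in N (left out, the last holds). Time passes only in rows, so rows that do not move let the fingers close, or fill a call up. It gives the time, the measured TCP pose, the force and the opening at its end, in the units of the state.
- r.state(): the state, without advancing time (a new reading comes with each control period).
- optics.grab_frame(name): name is "side" or "top"; returns the picture (400x640x3 uint8, blue, green, red); there is no depth.
- optics.camera_info(name): a dict with "fx", "fy", "cx", "cy" (pixels), "R" (3x3) and "t" (3): a world point X has camera coordinates R X + t. Camera axes: x right, y down, z forward; pixel columns grow to the right and rows downward; lengths in mm; the calibration is good to about 2 mm. A picture is of the moment at which its call begins. camera_info takes no time and is no camera call.
- job.close_job(): hands the job in, once; it reports no verdict.
The state is a dict: "time_s": time; "joint_positions": joint angles; "dq": joint speeds; "joint_torque": joint torques, N m; "eef_pos": TCP position; "tool_rot": TCP orientation; "force": force on the tool from outside, world axes, zero at the start; "wrist_torque": the same for the moment, N m; "width": opening from 0.0 (shut) to 1.0 (fully open).
Only numpy, scipy, OpenCV 4.12 (cv2) and the standard library are available. Lean on these libraries where they do the work, as an engineer would, in place of code of your own. Each camera call takes 0.05 s, during which the arm holds its last target. There are 200 camera calls.

## Task

Ready the footed bisque bowl for glazing by blowing the dust out of it: first set the air valve half open, its lever at 45 degrees, midway between crosswise to the pipe (shut) and in line with it (open). Then take the bowl, which stands mouth down on the ware board, lift it off and, keeping it level and mouth down all the way, hold it still and centred over the upright air nozzle, its rim about 5 cm above the nozzle tip; finish while holding it there. Do not let it touch the station, and leave the other ware where it stands.

Things in the scene. Friction and masses are not known exactly. Their poses are not given: they have to be found in the camera images.
- valve (a joint): Opening of the quarter-turn ball valve, rad: 0 shut (lever crosswise to the pipe), 1.571 fully open (lever in line with the pipe, pointing away from the nozzle); half open is 0.785. Grows as the lever turns counter-clockwise seen from above; starts between 0 and 0.4. The lever stays where it is left and takes 0.35 N m to turn (about 4 N at its grip).
- lever_grip (a point): Middle of the black plastic sleeve of the valve lever, 85 mm out from the stem axis, 90 mm above the table; it turns with the lever, which points from the stem along this point's -x. The sleeve is a flat bar 68 mm long (x), 18 mm wide (y), 10 mm thick (z); below and beside it is free down to the 6 mm base plate or the table.
- valve_stem (a point): Point on the upright turning axis of the valve lever, at the top of the stem housing, 75 mm above the table. It belongs to the fixed dust-off station and shows its axes: z up, y along the pipe towards the nozzle, x towards the slotted hood. Shut, the lever points along -x; open, along -y.
- nozzle_tip (a point): Centre of the tip of the upright brass air nozzle, 120 mm above the table, 170 mm from the valve along the pipe, on the fixed station. It stands in a steel tray with a rim 26 mm high; a white slotted hood (top 96 mm above the table) begins 100 mm from the nozzle on the station's +x side.
- station: The dust-off station, fixed to the bench: grey base plate 250 x 345 x 6 mm with tray, nozzle, pipe, valve, filter-regulator and hood. Origin on the table surface; axes as for valve_stem, which lies at (30, -85, 75) mm in it; the nozzle tip lies at (30, 85, 120) mm.
- bowl_center (a point): The footed bisque bowl, unglazed buff clay, mouth down on the board; the only piece with a tall round foot, pointing up. Point on its axis half-way up: 42 mm above the rim, 42 mm below the top of the foot; z up. 84 mm high, rim 125 mm across. The foot, 51 mm across with upright sides, is the top 22 mm, to be gripped across its diameter; its top is slightly hollowed.
- bowl: The same bowl; origin at the centre of its rim plane (its underside as it stands mouth down), z up through the foot. Outside the foot the bowl's back falls away at about 40 degrees, then steeper. Mass 0.2 to 0.45 kg.
- board: Plain wooden ware board 290 x 290 x 18 mm, fixed, origin at the centre of its underside on the table. The four pieces of ware stand on it, in a square of about 140 mm pitch, in any order.
- tumbler_center (a point): Bystander: straight bisque tumbler, mouth down, 72 mm across, 88 mm high, no foot; point half-way up.
- jar_center (a point): Bystander: bisque lidded jar with a small knob, 86 mm across, 94 mm high; point half-way up.
- dish_center (a point): Bystander: low bisque dish, mouth down, 100 mm across, 26 mm high, no foot; point half-way up.
Mind the look-alikes: they are no part of the job. What is shaped like the bowl but green or orange is not meant.

How it is judged (in metres and radians):
On the way, in this order (a step that is already met when the one before it is completed fails the run):
1. the valve lever rests half open while the bowl still stands on the board (value of joint valve between 0.61 and 0.96 rad and distance of bowl_center from where it was at the start of the episode below 0.02 m and velocity of joint valve between -0.05 and 0.05 rad/s), for 0.2 s.
2. the bowl is lifted clear of the board (z of bowl in the frame of board above 0.05 m and contact force between bowl and board below 0.05 N), for 0.2 s.
At the end, for the whole second after the job is handed in: The valve stands between 35 and 55 degrees; the bowl is held by the fingers alone, mouth down, within 7 degrees of level, still (under 20 mm/s and 0.15 rad/s), its axis within 20 mm of the nozzle's and its rim 25 to 80 mm above the nozzle tip (value of joint valve between 0.61 and 0.96 rad and horizontal distance between bowl and nozzle_tip below 0.02 m and z of bowl in the frame of nozzle_tip between 0.025 and 0.08 m and angle between bowl's own z axis and vertical below 0.12 rad and linear speed of bowl below 0.02 m/s and angular speed of bowl below 0.15 rad/s and contact force between the fingers and bowl above 1 N and contact force between bowl and station below 0.05 N and contact force between bowl and board below 0.05 N); the arm keeps its last pose, push and grip.
It fails at once if the bowl is tipped more than 17 degrees (angle between bowl's own z axis and vertical above 0.3 rad).
It fails at once if the bowl touches the station (contact force between bowl and station above 0.5 N).
It fails at once if other ware is shifted by more than 20 mm (distance of any of tumbler_center, jar_center, dish_center from where it was at the start of the episode above 0.02 m).
It also fails if it takes over 58 s, if anything falls off the work surface, if the arm or the gripper's body presses on something with over 40 N, if the wrist force passes 120 N, or if a joint passes its speed limit or range.

## Working session

There is one attempt and no reset: what is moved stays moved. The work goes in short steps, Python scripts to look and compute and a tool call to move; the robot and the scene stay as the last step left them, time stands still between calls to the robot, and variables do not carry over. Pictures are saved under pics/ and viewed, about 8 in all and at most 12, crops included, and the job is handed in when it is done.

Besides the shell and the picture viewer there is one more tool, called after "Call:" by a JSON object that holds its "fn" and its "kwargs". play_rows: Moves the arm, as the interface text tells. Its arguments: {"type":"object","properties":{"moves":{"type":"array","items":{"type":"array"}},"grip":{"type":"number"},"force":{"type":"number"}},"required":["moves"]}

```bash
ls; mkdir -p pics; python3 - <<'E'
from cell import r, optics, job
import cv2,numpy as np
for n in("top","side"):
    im=optics.grab_frame(n); cv2.imwrite(f"pics/{n}0.png",im)
    c=optics.camera_info(n); R=np.array(c["R"]);print(n,c["fx"],c["cx"],c["cy"],(-R.T@np.array(c["t"])).round(),R.round(3).tolist())
print(r.tip_reach,r.state())
E
```

```text
pics
top 381.5529830381305 323.75185039261675 206.27478953478956 [ 395.   19. 1035.] [[-0.167, -0.986, -0.005], [-0.965, 0.165, -0.202], [0.2, -0.029, -0.979]]
side 465.60147646845263 325.1274055358681 207.02800215514628 [441. 957. 725.] [[-0.991, -0.134, -0.007], [-0.068, 0.545, -0.835], [0.116, -0.827, -0.549]]
72.6 {'time_s': 0.1, 'joint_positions': array([-82.54074618,  24.93177698,   1.43167915,  90.18204391,
        -0.66665792,  64.97185017,  -4.30406489]), 'dq': array([-0.05772483, -0.2206531 ,  0.03817325, -0.1877907 , -0.02625709,
       -0.02406841, -0.00454941]), 'joint_torque': array([ 2.99912506e-03, -6.71754813e+01,  1.02799449e+00, -3.16902351e+01,
        1.57555979e-02,  7.24551137e-03,  1.86701897e-05]), 'eef_pos': array([144.14512041, 607.81317722, 303.22436662]), 'tool_rot': array([-9.00055869e+01,  7.71427728e-02,  7.66555039e+01]), 'force': array([ 1.29426222, -0.11301299, -0.298925  ]), 'wrist_torque': array([-0.01698978, -0.0028407 ,  0.03435674]), 'width': 0.996373291574247}
```

View pics/top0.png

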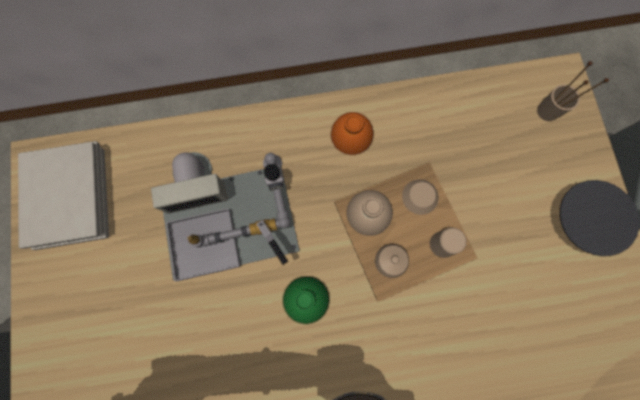

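View pics/side0.png

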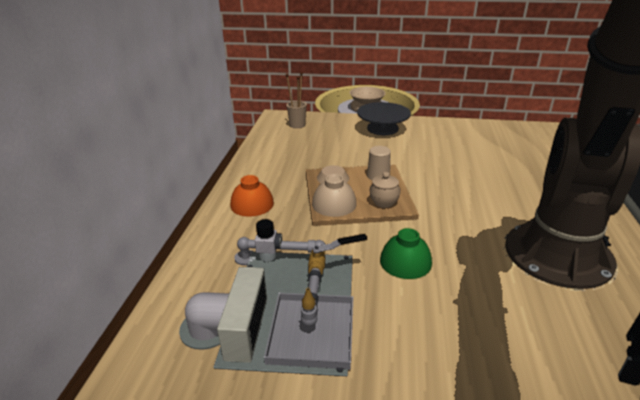

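```bash
cat > h.py <<'E'
from cell import r, optics, job
import cv2,numpy as np
def cam(n):
    c=optics.camera_info(n); return c,np.array(c["R"]),np.array(c["t"])
def ray(n,p):
    c,R,t=cam(n); d=R.T@np.array([(p[0]-c["cx"])/c["fx"],(p[1]-c["cy"])/c["fy"],1.]); return -R.T@t,d/np.linalg.norm(d)
def plane(n,p,z):
    o,d=ray(n,p); return o+d*(z-o[2])/d[2]
def tri(pt,ps):
    A=np.zeros((3,3));b=np.zeros(3);L=[ray("top",pt),ray("side",ps)]
    for o,d in L: M=np.eye(3)-np.outer(d,d);A+=M;b+=M@o
    X=np.linalg.solve(A,b); return X,[np.linalg.norm((np.eye(3)-np.outer(d,d))@(X-o)) for o,d in L]
def pix(n,X):
    c,R,t=cam(n); q=R@np.array(X,float)+t; return np.array([c["fx"]*q[0]/q[2]+c["cx"],c["fy"]*q[1]/q[2]+c["cy"]])
E
python3 - <<'E'
import cv2,numpy as np
t=cv2.imread("pics/top0.png");s=cv2.imread("pics/side0.png")
a=cv2.resize(t[140:300,150:450],(800,427),interpolation=cv2.INTER_CUBIC)  #2.667
cv2.imwrite("pics/c1.png",a)
b=cv2.resize(s[150:380,205:440],(600,587),interpolation=cv2.INTER_CUBIC)  #2.553
cv2.imwrite("pics/c2.png",b)
E
```

```text
(no output)
```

View pics/c1.png

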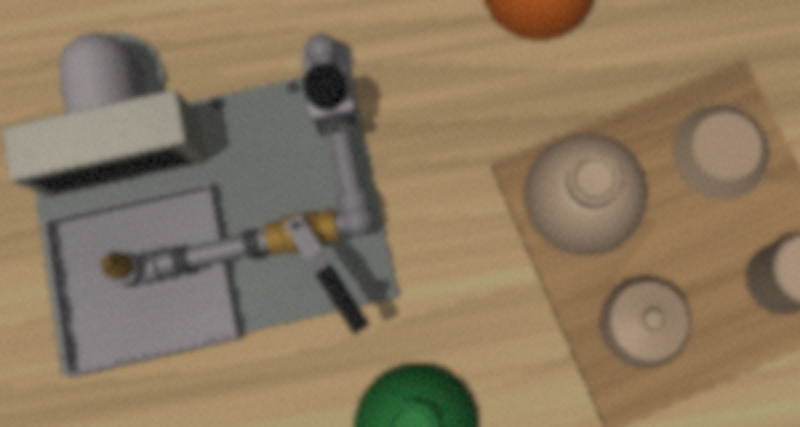

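View pics/c2.png

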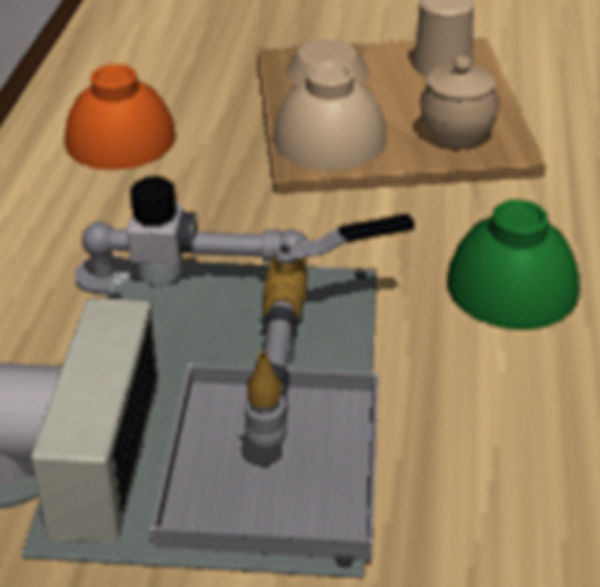

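```bash
python3 - <<'E'
from h import *
T=lambda u,v:(150+u/2.6667-.3,140+v/2.6667-.3)
S=lambda u,v:(205+u/2.553-.3,150+v/2.553-.3)
P={}
for n,a,b,z in [("foot",(595,177),(330,73),102),("noz",(113,264),(264,353),120),("stem",(297,223),(286,243),75),("sleeve",(342,298),(377,228),90)]:
    X,e=tri(T(*a),S(*b)); pt=plane("top",T(*a),z); ps=plane("side",S(*b),z); P[n]=(pt+ps)/2
    print(n,X.round(1),np.round(e,1),"top",pt.round(1),"side",ps.round(1))
# sleeve mask in top
im=cv2.imread("pics/top0.png").astype(int); m=np.zeros(im.shape[:2],np.uint8); m[235:268,265:292]=(im[235:268,265:292].max(2)<60)
n,l,st,ce=cv2.connectedComponentsWithStats(m); k=1+np.argmax(st[1:,4]); print(st[k],ce[k]); c=ce[k]
p=np.argwhere(l==k)[:,::-1]; q=np.array([plane("top",x,92)[:2] for x in p]); 
mu=q.mean(0); U=np.linalg.svd(q-mu)[2]; print("sleeve mask",mu,U[0],"ang",np.degrees(np.arctan2(U[0][1],U[0][0])),np.ptp((q-mu)@U.T,axis=0))
# bowl outline contour
h=cv2.cvtColor(im.astype(np.uint8),cv2.COLOR_BGR2HSV)
for n_ in ("noz","stem","sleeve"):print(n_,P[n_].round(1))
d=P["noz"]-P["stem"]; print("pipe len",np.linalg.norm(d[:2]),"station yaw",np.degrees(np.arctan2(d[1],d[0]))-90)
d=P["sleeve"]-P["stem"]; print("lever len",np.linalg.norm(d[:2]),"dir",np.degrees(np.arctan2(d[1],d[0])))
for (u,v),(w,x) in [((50,375-0),(0,0))]: pass
for nm,p in [("plateR-top",(360,78)),("plateR-bot",(398,298)),("trayL",(65,375)),("trayR",(240,338))]: print(nm,plane("top",T(*p),6 if 'p' in nm[:1] else 26).round(1))
# board corners
for nm,p in [("A",(494,163)),("B",(745,62)),("C",(605,427))]: print(nm,plane("top",T(*p),18).round(1))
print("green",plane("top",T(415,412),84).round(1))
E
```

```text
foot [ 567.5 -129.9   98.2] [1.1 1.1] top [ 565.7 -129.3  102. ] side [ 567.9 -123.6  102. ]
noz [560.8 319.8 116.5] [3.2 3.2] top [556.9 318.4 120. ] side [563.4 323.  120. ]
stem [572.4 153.6  89.7] [0.7 0.7] top [574.5 155.6  75. ] side [576.2 134.8  75. ]
sleeve [495.9 121.9  89.4] [0.9 0.9] top [494.9 121.8  90. ] side [496.8 122.6  90. ]
[269 240  18  23 140] [277.57142857 250.88571429]
sleeve mask [496.31250159 122.35898151] [-0.90939577 -0.41593189] ang -155.4219844602393 [62.1511253  14.74972486]
noz [560.1 320.7 120. ]
stem [575.3 145.2  75. ]
sleeve [495.9 122.2  90. ]
pipe len 176.14170264838415 station yaw 4.959226324747945
lever len 82.73666551518102 dir -163.85742928410562
plateR-top [729.6  79.1   6. ]
plateR-bot [494.3  75.2   6. ]
trayL [472.9 406.1  26. ]
trayR [479.8 233.2  26. ]
A [612.8 -43.6  18. ]
B [ 675.  -320.5   18. ]
C [ 336.1 -104.4   18. ]
green [381.9  71.7  84. ]
```

Of the bowl-shaped things, orange at (352,132), green at (306,300) and buff on the board at (370,210), only the buff one with a tall foot is meant. In the enlarged crops it sits at the board's corner nearest the station. The lever reads about 20° open. I'll approach with shut fingers on the lever's +y side.

Call:
{"fn": "play_rows", "kwargs": {"moves": [[[0.0224,-0.0289,0],0],[[0.0224,-0.0289,0],0],[[0.0224,-0.0289,0],0],[[0.0224,-0.0289,0],0],[[0.0224,-0.0289,0],0]], "grip": 0, "force": 40}}

```text
time_s: 0.52
eef_pos: [256.9, 461.9, 303.6]
tool_rot: [-90.0, 0.0, 76.7]
force: [0.7, 0.4, -0.7]
width: 0.3
```

Call:
{"fn": "play_rows", "kwargs": {"moves": [[[0.0224,-0.0289,0],0],[[0.0224,-0.0289,0],0],[[0.0224,-0.0289,0],0],[[0.0224,-0.0289,0],0],[[0.0224,-0.0289,0],0]]}}

```text
time_s: 0.93
eef_pos: [368.9, 317.4, 303.8]
tool_rot: [-90.0, 0.0, 76.7]
force: [0.6, 0.2, -0.3]
width: -0.002
```

Call:
{"fn": "play_rows", "kwargs": {"moves": [[[0.0224,-0.0289,0],0],[[0.0224,-0.0289,0],0],[[0.0224,-0.0289,0],0],[[0.0224,-0.0289,0],0],[[0,0,0],0]]}}

```text
time_s: 1.35
eef_pos: [461.7, 196.6, 304.1]
tool_rot: [-90.2, 0.1, 76.1]
force: [-0.4, -1.4, 1.0]
width: 0.0
```

Call:
{"fn": "play_rows", "kwargs": {"moves": [[[0.004,-0.0065,-0.03],0],[[0.004,-0.0065,-0.03],0],[[0.004,-0.0065,-0.03],0],[[0.004,-0.0065,-0.03],0],[[0,0,0],0]]}}

```text
time_s: 1.77
eef_pos: [471.6, 175.2, 179.3]
tool_rot: [-89.7, 0.4, 76.6]
force: [-0.2, -1.0, 0.5]
width: 0.001
```

```bash
python3 - <<'E'
from h import *
s=r.state();print(s["eef_pos"],s["force"])
a=cv2.resize(optics.grab_frame("top")[150:320,200:340],(494,600),interpolation=cv2.INTER_CUBIC)
b=cv2.resize(optics.grab_frame("side")[120:320,240:420],(540,600))[:, :]
c=cv2.resize(a,(370,450)); d=cv2.resize(b,(405,450)); cv2.imwrite("pics/n1.png",np.hstack([c,d]))
E
```

```text
[471.600644   175.21075853 179.27297121] [-0.23543121 -0.97723336  0.45194912]
```

View pics/n1.png

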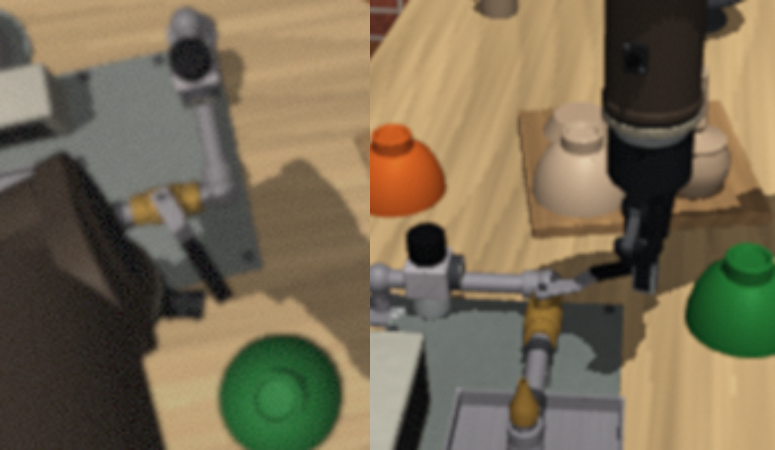

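Left: the lever is free, with the finger tip beside it at (180,303). Right: the tip hangs in front of the sleeve, on the nozzle side. I'll go down next, then edge towards the lever.

Call:
{"fn": "play_rows", "kwargs": {"moves": [[[0,0,-0.012],0],[[0,0,-0.012],0],[[0.002,0,-0.01],0],[[0.002,0,0],0],[[0,0,0],0]]}}

```text
time_s: 2.28
eef_pos: [478.5, 178.1, 150.8]
tool_rot: [-90.0, -0.0, 76.7]
force: [-0.2, 0.4, -0.6]
width: 0.003
```

Call:
{"fn": "play_rows", "kwargs": {"moves": [[[0.003,-0.006,0],0],[[0.003,-0.006,0],0],[[0.002,-0.005,0],0],[[0,0,0],0],[[0,0,0],0]]}}

```text
time_s: 2.7
eef_pos: [486.1, 159.9, 150.2]
tool_rot: [-90.0, -0.0, 76.6]
force: [0.1, 0.4, 0.6]
width: 0.002
```

Call:
{"fn": "play_rows", "kwargs": {"moves": [[[0.002,-0.004,0],0],[[0.002,-0.004,0],0],[[0,0,0],0],[[0,0,0],0],[[0,0,0],0]]}}

```text
time_s: 3.12
eef_pos: [489.8, 152.6, 149.9]
tool_rot: [-90.0, -0.0, 76.7]
force: [-0.3, 0.7, -0.3]
width: -0.001
```

Call:
{"fn": "play_rows", "kwargs": {"moves": [[[0,0,-0.006],0],[[0.001,-0.004,0],0],[[0.001,-0.004,0],0],[[0.001,-0.004,0],0],[[0,0,0],0]]}}

```text
time_s: 3.53
eef_pos: [492.9, 140.1, 143.8]
tool_rot: [-90.0, -0.0, 76.6]
force: [-0.7, 1.6, -0.7]
width: -0.003
```

Call:
{"fn": "play_rows", "kwargs": {"moves": [[[0.001,-0.003,0],0],[[0.001,-0.003,0],0],[[0.001,-0.003,0],0],[[0,0,0],0],[[0,0,0],0]]}}

```text
time_s: 3.95
eef_pos: [496.1, 131.1, 144.1]
tool_rot: [-90.0, 0.0, 76.6]
force: [-0.1, 1.0, -0.3]
width: -0.0
```

Call:
{"fn": "play_rows", "kwargs": {"moves": [[[0.001,-0.003,0],0],[[0.001,-0.003,0],0],[[0.001,-0.003,0],0],[[0,0,0],0],[[0,0,0],0]]}}

```text
time_s: 4.37
eef_pos: [498.9, 122.1, 144.0]
tool_rot: [-90.0, 0.0, 76.6]
force: [-1.0, 1.3, 0.4]
width: 0.002
```

```bash
cat > sl.py <<'E'
from h import *
def sleeve(n):
    im=optics.grab_frame("top"); cv2.imwrite(f"pics/{n}.png",im); im=im.astype(int)
    a=cv2.resize(im[150:320,200:340].astype(np.uint8),(494,600),interpolation=cv2.INTER_CUBIC); cv2.imwrite(f"pics/{n}c.png",a)
    m=(im.max(2)<60).astype(np.uint8); m[:232]=0;m[275:]=0;m[:,:265]=0;m[:,312:]=0
    k,l,st,ce=cv2.connectedComponentsWithStats(m)
    for k in range(1,k):
        if st[k,4]<25: continue
        q=np.array([plane("top",x,92)[:2] for x in np.argwhere(l==k)[:,::-1]]); mu=q.mean(0); U=np.linalg.svd(q-mu)[2]
        d=mu-[572.4,153.6]; print(st[k],"mu",mu.round(1),"rad",np.hypot(*d).round(1),"dir",np.degrees(np.arctan2(d[1],d[0])).round(1)%360,"axis",np.degrees(np.arctan2(U[0][1],U[0][0])).round(1)%180+180,np.ptp((q-mu)@U.T,axis=0).round(1))
E
python3 -c "
from sl import *
sleeve('p1')"
```

```text
[ 265  232   35   43 1093] mu [489.3 121.4] rad 89.1 dir 201.2 axis 347.0 [105.8  88.2]
```

```bash
python3 - <<'E'
from h import *
a=cv2.resize(cv2.imread("pics/p1.png")[150:320,200:340],(370,450),interpolation=cv2.INTER_CUBIC)
b=cv2.resize(optics.grab_frame("side")[190:290,260:380],(430,358),interpolation=cv2.INTER_CUBIC); b=np.vstack([b,np.zeros((92,430,3),np.uint8)])
cv2.imwrite("pics/n2.png",np.hstack([a,b]))
E
```

```text
(no output)
```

View pics/n2.png

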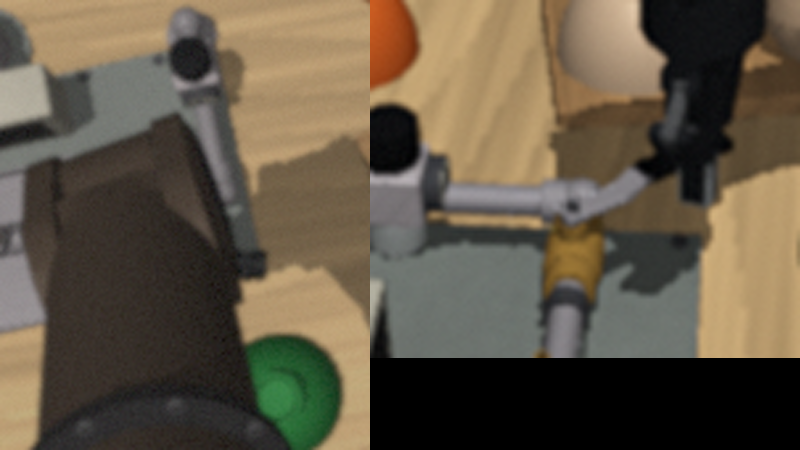

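The lever has turned: its neck in the side view runs from (316,247) to (340,236). I'll work out its angle.

```bash
python3 - <<'E'
from h import *
s=np.array([572.4,153.6])
for p in [(339.3,241.3),(340.1,236),(342,234.5)]:
    X=plane("side",p,90); d=X[:2]-s; print(X.round(1),np.hypot(*d).round(1),np.degrees(np.arctan2(d[1],d[0])).round(1)%360)
for a in (205,215,220,225,230): print(a,[pix("side",[*(s+R*np.array([np.cos(np.radians(a)),np.sin(np.radians(a))])),90]).round(1) for R in (51,119)])
# forecast: station yaw from corners
T=lambda u,v:(150+u/2.6667-.3,140+v/2.6667-.3)
for a,b,z in [((50,222),(215,186),26),((65,375),(240,338),26),((215,186),(240,338),26),((360,78),(398,298),6),((240,338),(398,298),6)]:
    A=plane("top",T(*a),z);B=plane("top",T(*b),z);d=(B-A)[:2];print(np.hypot(*d).round(1),np.degrees(np.arctan2(d[1],d[0])).round(1)%90)
E
```

```text
[525.  134.6  90. ] 51.0 201.8
[525.4 114.9  90. ] 60.9 219.5
[521.7 108.7  90. ] 67.8 221.5
205 [array([338.9, 240.6]), array([367.3, 235. ])]
215 [array([337.3, 238.3]), array([363.2, 230. ])]
220 [array([336.3, 237.3]), array([360.7, 227.7])]
225 [array([335.2, 236.3]), array([358. , 225.6])]
230 [array([333.9, 235.4]), array([354.9, 223.7])]
168.4 3.0
173.1 2.299999999999997
155.5 2.3000000000000114
235.3 0.9000000000000057
162.7 4.5
```

Call:
{"fn": "play_rows", "kwargs": {"moves": [[[0.001,-0.003,0],0],[[0.001,-0.003,0],0],[[0.001,-0.002,0],0],[[0,0,0],0],[[0,0,0],0]]}}

```text
time_s: 4.88
eef_pos: [501.9, 114.1, 143.9]
tool_rot: [-90.0, 0.0, 76.6]
force: [-0.9, 1.9, 0.3]
width: 0.002
```

Call:
{"fn": "play_rows", "kwargs": {"moves": [[[-0.01,0.015,0],0],[[-0.01,0.02,0],0],[[-0.005,0.02,0.03],0],[[-0.02,0.02,0.03],0],[[-0.02,0.03,0.03],0]]}}

```text
time_s: 5.3
eef_pos: [438.8, 214.7, 231.5]
tool_rot: [-90.0, 0.1, 76.5]
force: [1.6, 1.9, -0.0]
width: -0.003
```

Call:
{"fn": "play_rows", "kwargs": {"moves": [[[-0.01,0.03,0.02],0],[[-0.01,0.03,0],0],[[-0.01,0.03,0],0],[[0,0,0],0],[[0,0,0],0]]}}

```text
time_s: 5.72
eef_pos: [408.5, 307.2, 250.4]
tool_rot: [-90.0, 0.0, 76.8]
force: [1.0, -1.1, -0.0]
width: -0.002
```

```bash
python3 -c "
from sl import *
sleeve('p2'); cv2.imwrite('pics/p2s.png',optics.grab_frame('side'))
a=cv2.resize(cv2.imread('pics/p2.png')[150:320,200:340],(370,450),interpolation=cv2.INTER_CUBIC)
b=cv2.resize(cv2.imread('pics/p2s.png')[190:290,260:380],(430,358),interpolation=cv2.INTER_CUBIC); b=np.vstack([b,np.zeros((92,430,3),np.uint8)])
cv2.imwrite('pics/n3.png',np.hstack([a,b]))"
```

```text
[276 234  23  18 172] mu [512.1  97.8] rad 82.2 dir 222.8 axis 224.8 [62.  18.3]
```

View pics/n3.png

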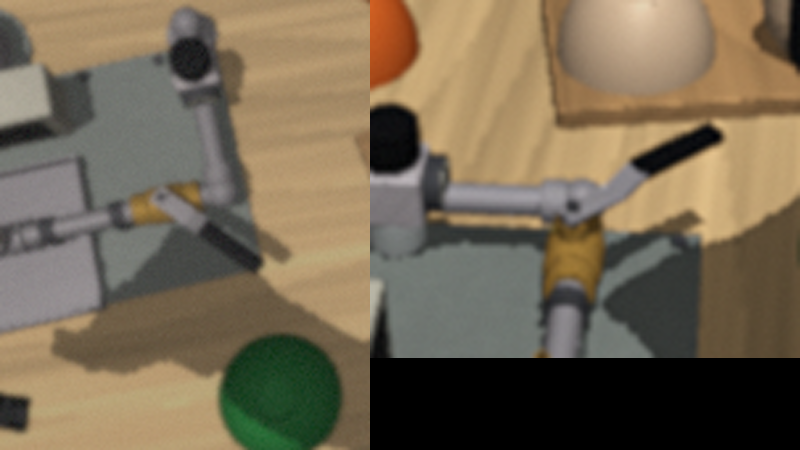

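The sleeve, on the left from (200,225) to (255,265), lies at a direction of about 224–226°. The station's yaw is about 2.7°, so the valve is about 42° open, within the band. Next is the bowl.

```bash
python3 - <<'E'
from h import *
im=cv2.imread("pics/top0.png"); g=cv2.GaussianBlur(cv2.cvtColor(im,cv2.COLOR_BGR2GRAY),(0,0),1)[170:250,330:410]
G=cv2.resize(g,None,fx=4,fy=4,interpolation=cv2.INTER_CUBIC)
for a,b in((80,105),(30,52)):
    c=cv2.HoughCircles(G,cv2.HOUGH_GRADIENT,1,20,param1=60,param2=12,minRadius=a,maxRadius=b)
    for x,y,rr in c[0][:3]:
        p=(330+x/4-.4,170+y/4-.4); print(np.round(p,1),rr/4,"z30",plane("top",p,30).round(1),"z102",plane("top",p,102).round(1))
# predicted pixels
for X in [(566,-128,102),(566,-128,25)]: print(pix("top",X),pix("side",X))
E
```

```text
Traceback (most recent call last):
TypeError: 'NoneType' object is not subscriptable
```

Call:
{"fn": "play_rows", "kwargs": {"moves": [[[0.01,-0.035,0],0],[[0.01,-0.038,0],0],[[0.01,-0.038,0],0],[[0.01,-0.038,0],0],[[0.01,-0.038,0],0]], "grip": 0.0854}}

```text
time_s: 6.23
eef_pos: [459.2, 115.3, 250.5]
tool_rot: [-90.0, 0.0, 76.5]
force: [1.6, -0.0, 0.1]
width: 0.706
```

Call:
{"fn": "play_rows", "kwargs": {"moves": [[[0.014,-0.038,0],0],[[0.014,-0.038,0],0],[[0.014,-0.038,0],0],[[0.014,-0.038,0],0],[[0.014,-0.038,0],0]]}}

```text
time_s: 6.65
eef_pos: [528.6, -75.0, 250.6]
tool_rot: [-90.0, 0.0, 76.5]
force: [0.8, 1.1, -0.1]
width: 1.003
```

Call:
{"fn": "play_rows", "kwargs": {"moves": [[[0.012,-0.02,0],0],[[0.012,-0.015,0],0],[[0,0,0],0],[[0,0,0],0],[[0,0,0],0]]}}

```text
time_s: 7.07
eef_pos: [552.1, -106.4, 250.2]
tool_rot: [-89.9, 0.0, 76.6]
force: [-0.6, 0.5, -0.3]
width: 1.002
```

```bash
python3 - <<'E'
from h import *
for n,(x0,x1,y0,y1) in {"top":(335,402,178,246),"side":(300,365,160,225)}.items():
    im=cv2.imread(f"pics/{n}0.png"); h=cv2.cvtColor(cv2.GaussianBlur(im,(0,0),1),cv2.COLOR_BGR2HSV)
    s=h[y0:y1,x0:x1,1]; t,m=cv2.threshold(s,0,255,cv2.THRESH_BINARY_INV+cv2.THRESH_OTSU)
    cs=max(cv2.findContours(m,cv2.RETR_EXTERNAL,cv2.CHAIN_APPROX_NONE)[0],key=cv2.contourArea)
    (u,v),rr=cv2.minEnclosingCircle(cs); e=cv2.fitEllipse(cs); M=cv2.moments(cs)
    print(n,t,"circ",u+x0,v+y0,rr,"ell",e[0][0]+x0,e[0][1]+y0,e[1],"box",cv2.boundingRect(cs))
    for z in (25,40): print(z,plane(n,(e[0][0]+x0,e[0][1]+y0),z).round(1))
G=cv2.cvtColor(cv2.imread("pics/top0.png"),cv2.COLOR_BGR2GRAY)[170:250,330:410]; G=cv2.resize(cv2.GaussianBlur(G,(0,0),.8),None,fx=4,fy=4,interpolation=cv2.INTER_CUBIC)
c=cv2.HoughCircles(G,cv2.HOUGH_GRADIENT,1,10,param1=20,param2=6,minRadius=34,maxRadius=50)
if c is not None:
    for x,y,rr in c[0][:4]: p=(330+x/4-.4,170+y/4-.4); print(np.round(p,1),rr/4,plane("top",p,102).round(1))
for X in [(566,-128,102),(566,-128,25)]: print(pix("top",X),pix("side",X))
E
```

```text
top 89.0 circ 369.19337463378906 212.26271057128906 22.529897689819336 ell 369.15014266967773 212.35919570922852 (43.74694061279297, 44.23265075683594) box (12, 12, 45, 45)
25 [ 564.4 -128.4   25. ]
40 [ 561.9 -126.2   40. ]
side 97.0 circ 334.0 190.60869598388672 26.548269271850586 ell 333.55382919311523 192.58434677124023 (40.666481018066406, 52.75224304199219) box (13, 5, 43, 51)
25 [ 575.  -175.1   25. ]
40 [ 572.1 -150.9   40. ]
[373.5 206.2] 12.35 [ 565.  -130.8  102. ]
[377.  208.7] 10.95 [ 557.3 -138.2  102. ]
[375. 223.] 11.225 [ 522.9 -126.3  102. ]
[382.  208.5] 10.95 [ 555.8 -150.6  102. ]
[372.30307667 206.03222954] [334.85539193 177.53689548]
[368.88313854 211.82262749] [334.73939057 201.58422018]
```

Call:
{"fn": "play_rows", "kwargs": {"moves": [[[0.007,-0.011,0],0],[[0.0065,-0.011,-0.01],0],[[0,0,-0.025],0],[[0,0,-0.025],0],[[0,0,0],0]]}}

```text
time_s: 7.48
eef_pos: [564.3, -127.0, 186.7]
tool_rot: [-89.6, 0.0, 76.7]
force: [-1.3, 0.6, -0.0]
width: 1.0
```

Call:
{"fn": "play_rows", "kwargs": {"moves": [[[0,0,-0.01],0],[[0,0,-0.01],0],[[0,0,-0.005],0],[[0,0,0],0],[[0,0,0],0]]}}

```text
time_s: 7.9
eef_pos: [566.7, -127.8, 165.9]
tool_rot: [-90.0, -0.0, 76.7]
force: [-0.4, -0.4, 0.5]
width: 0.997
```

```bash
python3 - <<'E'
from h import *
print(r.state()["eef_pos"],r.state()["force"])
b=optics.grab_frame("side"); cv2.imwrite('pics/g1s.png',b)
cv2.imwrite('pics/g1c.png',cv2.resize(b[110:230,280:410],(650,600),interpolation=cv2.INTER_CUBIC))
e=r.state()["eef_pos"]
for k in (54,60,72.6): print(k,(pix("side",[e[0],e[1],e[2]-k])-[280,110])*5)
E
```

```text
[ 566.70572381 -127.77801332  165.91142524] [-0.40029497 -0.3525374   0.49733518]
54 [272.72651118 321.28674115]
60 [272.68378588 331.03275487]
72.6 [272.59479066 351.33333732]
```

View pics/g1c.png

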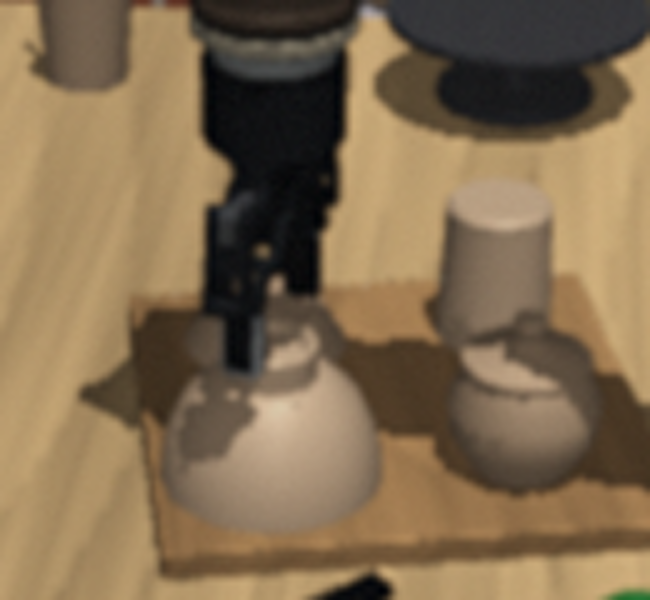

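The near finger tip's lower edge is at (244,372) in the crop, beside and just outside the foot. I'll work out its height.

```bash
python3 - <<'E'
from h import *
e=r.state()["eef_pos"]; u=np.array([.23,.973])
for k in (43,50,57):
    q=e[:2]+k*u; z=[(abs(pix("side",[*q,z])[1]-(110+372/5)),z) for z in np.arange(70,140,.5)]; z=min(z)[1]
    print(k,z,"reach",e[2]-z,(pix("side",[*q,z])-[280,110])*5)
E
```

```text
43 104.5 reach 61.65024860333227 [244.54359492 371.80056645]
50 108.5 reach 57.65024860333227 [239.78763301 371.59133194]
57 112.0 reach 54.15024860333227 [234.97621881 372.2122521 ]
```

Open reach is about 60 mm, so about 68–70 mm at the foot's width. A TCP height of about 152 mm puts the tips at about 83 mm, just above the base of the foot.

Call:
{"fn": "play_rows", "kwargs": {"moves": [[[0,0,-0.007],0],[[0,0,-0.007],0],[[0,0,0],0],[[0,0,0],0],[[0,0,0],0]]}}

```text
time_s: 8.37
eef_pos: [566.5, -127.9, 151.5]
tool_rot: [-90.0, 0.0, 76.7]
force: [0.5, -0.4, 0.3]
width: 1.001
```

Call:
{"fn": "play_rows", "kwargs": {"moves": [[[0,0,0],0],[[0,0,0],0],[[0,0,0],0],[[0,0,0],0],[[0,0,0],0]], "grip": 0.03, "force": 50}}

```text
time_s: 8.78
eef_pos: [566.7, -128.0, 152.2]
tool_rot: [-90.0, -0.0, 76.6]
force: [-1.5, 1.2, 5.7]
width: 0.576
```

Call:
{"fn": "play_rows", "kwargs": {"moves": [[[0,0,0],0],[[0,0,0],0],[[0,0,0],0],[[0,0,0],0],[[0,0,0],0]]}}

```text
time_s: 9.2
eef_pos: [566.7, -127.9, 152.2]
tool_rot: [-90.0, -0.0, 76.6]
force: [-1.5, 1.0, 5.4]
width: 0.579
```

Call:
{"fn": "play_rows", "kwargs": {"moves": [[[0,0,0.003],0],[[0,0,0.005],0],[[0,0,0.008],0],[[0,0,0.012],0],[[0,0,0.015],0]]}}

```text
time_s: 9.62
eef_pos: [566.1, -127.7, 195.1]
tool_rot: [-89.9, 0.0, 76.7]
force: [0.3, -0.4, -4.5]
width: 0.577
```

Call:
{"fn": "play_rows", "kwargs": {"moves": [[[0,0,0.018],0],[[0,0,0.02],0],[[0,0,0.02],0],[[0,0,0.018],0],[[0,0,0.012],0]]}}

```text
time_s: 10.03
eef_pos: [566.9, -128.1, 285.6]
tool_rot: [-90.2, -0.0, 76.6]
force: [-0.1, -0.8, -4.7]
width: 0.576
```

Call:
{"fn": "play_rows", "kwargs": {"moves": [[[0,0,0.012],0],[[0,0,0.008],0],[[0,0,0.004],0],[[0,0,0],0],[[0,0,0],0]]}}

```text
time_s: 10.45
eef_pos: [566.3, -127.7, 306.4]
tool_rot: [-90.0, -0.0, 76.7]
force: [-0.3, -0.4, -4.5]
width: 0.577
```

```bash
python3 - <<'E'
from h import *
print(r.state()["eef_pos"],r.state()["force"],r.state()["width"])
b=optics.grab_frame("side"); a=optics.grab_frame("top"); cv2.imwrite('pics/l1s.png',b); cv2.imwrite('pics/l1t.png',a)
A=cv2.resize(a[160:290,300:450],(400,347),interpolation=cv2.INTER_CUBIC); B=cv2.resize(b[60:240,260:420],(400,450),interpolation=cv2.INTER_CUBIC)
cv2.imwrite('pics/l1.png',np.hstack([np.vstack([A,np.zeros((103,400,3),np.uint8)]),B]))
E
```

```text
[ 566.34512796 -127.7300778   306.37227085] [-0.27373562 -0.36977507 -4.45184513] 0.5768616382053051
```

View pics/l1.png

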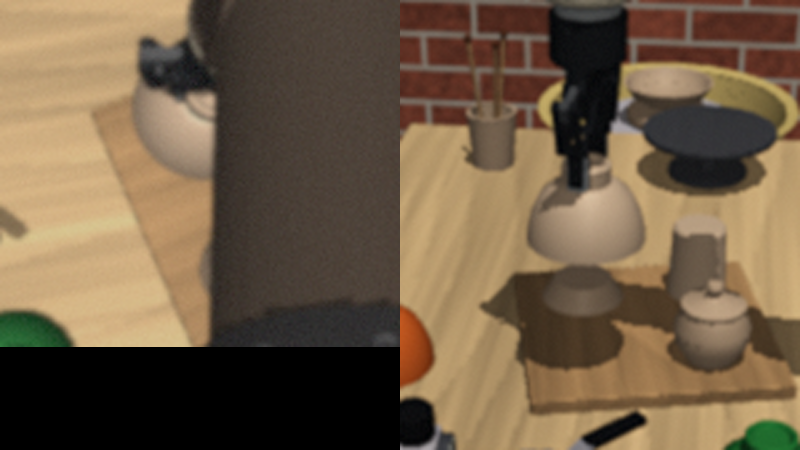

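The bowl is lifted and level. It weighs about 4.5 N, with the jaws on the foot at (590,175), and the other ware is undisturbed. I'll carry it to the nozzle at about (562,321), ramping up and down.

Call:
{"fn": "play_rows", "kwargs": {"moves": [[[0,0.005,0],0],[[0,0.01,0],0],[[0,0.015,0],0],[[0,0.02,0],0],[[0,0.022,0],0]]}}

```text
time_s: 10.97
eef_pos: [566.3, -54.8, 306.2]
tool_rot: [-90.0, 0.0, 76.6]
force: [0.5, 0.2, -4.6]
width: 0.574
```

Call:
{"fn": "play_rows", "kwargs": {"moves": [[[0,0.022,0],0],[[0,0.022,0],0],[[0,0.022,0],0],[[0,0.022,0],0],[[0,0.022,0],0]]}}

```text
time_s: 11.38
eef_pos: [566.0, 56.5, 306.3]
tool_rot: [-90.0, -0.0, 76.7]
force: [0.6, -0.5, -4.1]
width: 0.576
```

Call:
{"fn": "play_rows", "kwargs": {"moves": [[[0,0.022,0],0],[[0,0.022,0],0],[[0,0.022,0],0],[[0,0.022,0],0],[[0,0.022,0],0]]}}

```text
time_s: 11.8
eef_pos: [565.8, 166.4, 306.2]
tool_rot: [-90.0, -0.0, 76.7]
force: [1.1, -0.6, -4.9]
width: 0.577
```

Call:
{"fn": "play_rows", "kwargs": {"moves": [[[0,0.022,0],0],[[0,0.02,0],0],[[0,0.018,0],0],[[0,0.015,0],0],[[0,0.012,0],0]]}}

```text
time_s: 12.22
eef_pos: [565.8, 253.6, 306.1]
tool_rot: [-89.9, -0.0, 76.8]
force: [0.4, -0.6, -4.1]
width: 0.575
```

Call:
{"fn": "play_rows", "kwargs": {"moves": [[[-0.001,0.01,0],0],[[-0.001,0.008,0],0],[[-0.001,0.006,0],0],[[-0.001,0.004,0],0],[[0,0,0],0]]}}

```text
time_s: 12.63
eef_pos: [562.2, 279.8, 306.5]
tool_rot: [-90.0, -0.0, 76.7]
force: [-1.0, 0.1, -4.0]
width: 0.573
```

Call:
{"fn": "play_rows", "kwargs": {"moves": [[[0,0.006,0],0],[[0,0.009,0],0],[[0,0.009,0],0],[[0,0.008,0],0],[[0,0.005,0],0]]}}

```text
time_s: 13.05
eef_pos: [562.2, 318.1, 306.4]
tool_rot: [-90.0, -0.0, 76.7]
force: [0.3, 1.1, -4.0]
width: 0.578
```

Call:
{"fn": "play_rows", "kwargs": {"moves": [[[0,0.003,0],0],[[0,0.001,0],0],[[0,0,0],0],[[0,0,0],0],[[0,0,0],0]]}}

```text
time_s: 13.47
eef_pos: [562.7, 319.6, 306.6]
tool_rot: [-90.0, 0.0, 76.6]
force: [0.0, 0.4, -4.6]
width: 0.573
```

```bash
python3 - <<'E'
from h import *
e=r.state()["eef_pos"];print(e,r.state()["force"],r.state()["width"])
b=optics.grab_frame("side"); a=optics.grab_frame("top"); cv2.imwrite('pics/e1s.png',b); cv2.imwrite('pics/e1t.png',a)
A=cv2.resize(a[150:300,140:310],(400,353),interpolation=cv2.INTER_CUBIC); B=cv2.resize(b[160:380,220:395],(400,503),interpolation=cv2.INTER_CUBIC)
cv2.imwrite('pics/e1.png',np.hstack([np.vstack([A,np.zeros((150,400,3),np.uint8)]),B]))
k=400/175
for n,X in [("rimC",[e[0],e[1],172]),("rim+x",[e[0]+62.5,e[1],172]),("rim-x",[e[0]-62.5,e[1],172]),("rim near",[e[0],e[1]+62.5,172]),("tip",[562,321,120])]: print(n,((pix("side",X)-[220,160])*k+[400,0]).round())
E
```

```text
[562.7111352  319.60055344 306.6131539 ] [ 0.03282431  0.39207977 -4.56230172] 0.5731932590018896
rimC [601. 241.]
rim+x [524. 235.]
rim-x [679. 248.]
rim near [587. 296.]
tip [603. 291.]
```

View pics/e1.png

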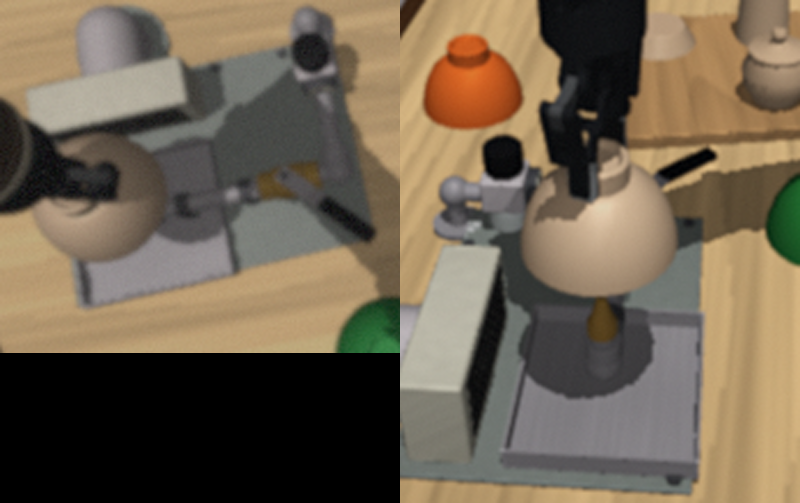

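The bowl sits centred over the nozzle. Its edges are at columns 522 and 678 and the tip is at 601, as predicted, with the rim about 52 mm above the tip and the lever unchanged. I'll do a last check of the valve and stillness, then hand in.

```bash
python3 - <<'E'
from sl import *
sleeve('p9'); s=r.state(); print(s["eef_pos"],s["dq"].round(2),s["width"],s["time_s"])
print(job.close_job())
E
```

```text
[275 233  24  20 210] mu [513.3  97.4] rad 81.6 dir 223.6 axis 225.0 [66.6 20.6]
[562.65749752 319.81228675 306.68511981] [-0.03 -0.05 -0.21 -0.02 -0.02  0.09  0.01] 0.572867916850237 13.6167
the job is handed in; nothing more can be done
None
```

I set the valve about half open, lifted the footed buff bowl by its foot, and held it mouth down over the nozzle. I handed the job in at 13.6 s; no verdict is reported.

The last checks agreed with the targets within my measuring error:
- **Valve:** about 41–42° open, from a lever direction of 224–225° and a station yaw of about 2.7°. That estimate is good to about 3°, and the allowed band is 35–55°.
- **Bowl position:** centred on my nozzle estimate to within about 2 mm. The two cameras disagreed by about 5–6 mm on where the nozzle tip is, which is inside the 20 mm limit. The rim is about 52 mm above the tip.
- **Grip and stillness:** the bowl is level in the side view and the arm is at rest. The bowl weighs about 4.5 N on the wrist, and the jaws read about 49 mm across the 51 mm foot.
- **Contacts and other ware:** the fingers felt about 5.5 N upward while closing on the foot, which went away on lifting. In the pictures the other ware looked unmoved, and there was no sign of the bowl touching the station.

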